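# Hold the check plate in the photometer slot

## Task

Free the photometer's spring shutter by turning its clamp knob clockwise about a quarter turn, so that the slot in the top is uncovered. Then draw the check plate upright out of its stand and pass its blade down through the slot, about 35 mm deep, so that the grip's shoulder stays clear of the housing; finish with the gripper still holding it there at rest, not jammed or leaning hard on the slot. Do not shove the tip rack, the pot or the vial block out of their places.

Things in the scene. Friction and masses are not known exactly. Their poses are not given: they have to be found in the camera images.
- photometer: Fixed off-white box 220 (x) x 270 (y) x 95 mm high, origin at the centre of its underside; it carries the slot, the shutter and the knob.
- slot (a point): Centre of the slot's mouth in the photometer's flat top, 95 mm above the bench, at -40 mm (x), +45 mm (y) from the box's centre; axes are the box's, z up. The vertical slot measures 8 mm along x, 42 mm along y, its lips are 12 mm thick, the chamber under it is roomy with its floor 77 mm below the mouth. A steel shutter covers it at first; 6 mm high guides run 30 mm either side in y.
- shutter (a joint): Slide of the steel shutter (24 x 56 x 3 mm), in m: 0 covers the slot, 0.024 is fully open (towards the slot's +x, where the knob is). A light spring (about 1.3 N) opens it by itself once the knob's tongue is out of the way of its upstanding lip (40 mm wide, 12 mm above the housing); it then stays open.
- clamp_knob (a joint): Turn of the clamp knob, in rad: grows clockwise seen from above, from about 0 (tongue points to the shutter and blocks it) to a stop at 1.57. The shutter is fully free from about 1.0. It turns with light friction (about 0.07 N m) and stays where it is left.
- knob_grip (a point): Black clamp knob, 60 mm from the slot towards its +x. The point is on the vertical turning axis, half-way up a bar grip 44 mm long (point's x), 12 mm thick (y), 26 mm high, on a round hub 38 mm across; hub's top 13 mm, housing's top 26 mm below the point. Turns with the knob; axes match the slot's at knob 0. A steel tongue 45 mm long, under 11 mm above the housing, points to its -x.
- plate_grip (a point): Centre of the check plate's black grip, 14 mm thick (point's x), 50 mm wide (y), 34 mm high; z up along the plate. Below it an aluminium blade 6 mm thick (x), 40 mm wide (y), 55 mm long, tapered over its last 12 mm to 3.5 x 34 mm at the foot. Weighs about 0.1 kg. At first it is upright in its stand, the grip's shoulder on the stand's top, 66 mm above the bench.
- plate_foot (a point): Middle of the lower end of the check plate's blade, 72 mm below the centre of the grip, axes as the grip's.
- stand: Fixed grey plastic block 70 (x) x 90 (y) x 66 mm high with a pocket 9 x 43 mm in the middle of its top, in which the check plate stands; origin at the centre of its underside, axes as the plate's at the start. The plate comes free straight up, after 55 mm.
- tip_rack: Bystander: white box of yellow pipette tips, 80 x 110 x 57 mm, origin at the centre of its underside; it stands on the side of the photometer across from the stand.
- pot: Bystander: open green plastic pot, 90 mm across, 95 mm high, origin at the centre of its underside.
- vial_block: Bystander: black block of capped vials, 70 x 100 x 52 mm, origin at the centre of its underside.
Mind the look-alikes: they are no part of the job. What is shaped like the stand but pink or turquoise is not meant.

How it is judged:
On the way, in this order (a step that is already met when the one before it is completed fails the run):
1. the knob is turned and the shutter stands open (value of joint shutter above 0.02 m and value of joint clamp_knob above 1 rad), for 0.2 s.
2. the check plate is out of its stand (height (world z) of plate_foot above 0.066 m and contact force between the fingers and plate above 1 N), for 0.1 s.
At the end, for the whole second after the job is handed in: Shutter open over 20 mm, knob past 1.0 rad; plate's foot 22 to 48 mm below the slot's mouth, within 5 mm (x) and 6 mm (y) of its middle, upright within 0.12 rad; fingers hold it with over 1 N; it is still (under 20 mm/s) and presses on the photometer with under 15 N (all of step 1 and z of plate_foot in the frame of slot between -0.048 and -0.022 m and x of plate_foot in the frame of slot between -0.005 and 0.005 m and y of plate_foot in the frame of slot between -0.006 and 0.006 m and angle between the z axis of plate_foot and the z axis of slot, either way round below 0.12 rad and contact force between the fingers and plate above 1 N and linear speed of plate below 0.02 m/s and contact force between plate and photometer below 15 N); the arm keeps its last pose, push and grip.
It fails at once if the tip rack is shoved more than 30 mm (distance of tip_rack from where it was at the start of the episode above 0.03 m).
It fails at once if the pot is shoved more than 30 mm (distance of pot from where it was at the start of the episode above 0.03 m).
It fails at once if the vial block is shoved more than 30 mm (distance of vial_block from where it was at the start of the episode above 0.03 m).
It also fails if it takes over 53 s, if anything falls off the work surface, if the arm or the gripper's body presses on something with over 40 N, if the wrist force passes 120 N, or if a joint passes its speed limit or range.

## Robot

A 6-joint arm with a two-finger parallel gripper is mounted at the origin on the work surface. World frame = base frame: x ahead of the robot, y to its left, z up, the work surface at z = 0. Lengths are in m, angles in rad, forces in N, time in s.
With the tool pointing down it reaches from about 0.275 to 0.85 m from the base axis. Payload 5.2 kg.
Tool frame: the origin (TCP) lies on the centre line of the jaws, within the pads' length; the fingertips stand 14 mm ahead of it and the grasp point (between the pads) lies 5 mm behind it (r.finger_overhang is the z of the fingertips in the tool frame, in m); z points along the fingers, y is the line along which they close (so a half turn about z gives the same grasp; the last joint's range is limited). The gripper opens to 85 mm and grips with 20 to 120 N. Pads are 22 mm wide; open, the fingers measure 114 mm over their backs; the gripper's body (76 mm by 85 mm) begins 54 mm behind the grasp point. The pads swing forward as they close: fully open they stand 13 mm farther back than shut.
Start: joints at [-1.511, 0.259, 1.535, -0, 1.348, -0.203], TCP at [0.143, -0.531, 0.245] pointing down, gripper open.
Joint ranges: [-3.14, 3.14], [-0.91, 2.08], [0.19, 2.58], [-1.22, 4.36], [0.22, 2.71], [-3.12, 3.12]. Speed limits (rad/s): [2.57, 2.57, 3.14, 3.14, 3.14, 3.14].

## Interface

Orientations are given as a unit quaternion [w, x, y, z].
In Python, from workcell import r, cams, ticket gives the robot as it stands.
- The arm moves only by the tool apply_moves, never from a script. Its argument "motion" is a list of rows, each a list of 7 numbers: the shift along the tool's x, y, z in m, then the turn, a rotation vector about the tool's x, y, z in rad, then the finger opening in m, from 0 to 0.0854. In form: [[tx, ty, tz, ax, ay, az, jaw], ...]. A call has 1 to 12 rows; each row shifts and turns the commanded pose from where the row before left it, along the tool's axes as they then stand; what a row does not reach is not made up. A row lasts 1/10 s, in which the tool goes at most 50 mm and 8.59 degrees, less where a joint would pass 70% of its speed; a pose out of reach is approached as far as the arm can. A call is refused whole if a number of a shift passes 0.05 or a number of a turn 0.15, either way. A call with a gripper value outside its range is refused whole. The fingers move at their own pace and stop on an object; "force" is the grip in N (left out, the last holds). Time passes only in rows, so rows that do not move let the fingers close. It gives the time, the measured TCP pose, the force, the opening and the grip force at its end, in the units of the state.
- r.read_state(): the state, without advancing time (a new reading comes with each control period).
- cams.camera(name): name is "side" or "top"; returns the picture (400x640x3 uint8, blue, green, red); there is no depth.
- cams.camera_info(name): a dict with "mtx" (3x3 intrinsics, pixels), "origin" and "attitude" of the camera in the world. Camera axes: x right, y down, z forward; pixel columns grow to the right and rows downward; lengths in m; the calibration is good to about 2 mm. A picture is of the moment at which its call begins. camera_info takes no time and is no camera call.
- ticket.close_job(): hands the job in; it is judged then, once.
The state is a dict: "time_s": time; "joint_pos": joint angles; "qvel": joint speeds; "joint_efforts": joint torques, N m; "tool_pos": TCP position; "tool_rot": TCP orientation; "force": force on the tool from outside, world axes, zero at the start; "wrist_torque": the same for the moment, N m; "width": finger opening in m; "gripper_force": force on a finger pad.
Only numpy, scipy, OpenCV 4.12 (cv2) and the standard library are available. Lean on these libraries where they do the work, as an engineer would, in place of code of your own. Each camera call takes 0.05 s, during which the arm holds its last target. There are 200 camera calls.

## Working session

There is one attempt and no reset: what is moved stays moved. The work goes in short steps, Python scripts to look and compute and a tool call to move; the robot and the scene stay as the last step left them, time stands still between calls to the robot, and variables do not carry over. Pictures are saved under pics/ and viewed, at most 10 in all, crops included, and the job is handed in when it is done.

Besides the shell and the picture viewer there is one more tool, called after "Emit:" in YAML: its name, and indented under it one key for each argument. apply_moves: Moves the arm, as the interface text tells. Its arguments: {"type":"object","properties":{"motion":{"type":"array"},"force":{"type":"number"}},"required":["motion"]}

```bash
mkdir -p pics; ls
python3 - <<'E'
from workcell import r,cams
import cv2,numpy as np
np.set_printoptions(precision=4,suppress=True)
for n in("side","top"):
    i=cams.camera_info(n);print(n,i)
    cv2.imwrite(f"pics/{n}0.png",cams.camera(n))
print(r.read_state(), r.finger_overhang)
E
```

```text
pics
side {'mtx': array([[502.3876,   0.    , 318.2178],
       [  0.    , 502.3876, 204.8726],
       [  0.    ,   0.    ,   1.    ]]), 'origin': array([-0.0383, -0.8567,  1.0339]), 'attitude': array([-0.3716,  0.8895, -0.2431,  0.1078])}
top {'mtx': array([[434.79  ,   0.    , 318.7567],
       [  0.    , 434.79  , 201.6387],
       [  0.    ,   0.    ,   1.    ]]), 'origin': array([ 0.284 , -0.0617,  1.2657]), 'attitude': array([-0.0643,  0.7125, -0.6973,  0.0451])}
{'time_s': 0.1, 'joint_pos': array([-1.5108,  0.2593,  1.536 , -0.    ,  1.348 , -0.2028]), 'qvel': array([ 0.0013, -0.0011, -0.0029, -0.0008,  0.0003,  0.0012]), 'joint_efforts': array([  0.0028, -44.6969, -29.1247,  -0.0002,   0.0063,   0.    ]), 'tool_pos': array([ 0.1429, -0.5307,  0.2445]), 'tool_rot': array([-0.0009,  0.9914,  0.131 ,  0.0001]), 'force': array([ 0.0107, -0.3916,  0.846 ]), 'wrist_torque': array([ 0.0018,  0.0045, -0.0158]), 'gripper_force': 0.0, 'width': 0.08551209880503632} 0.014
```

View pics/top0.png

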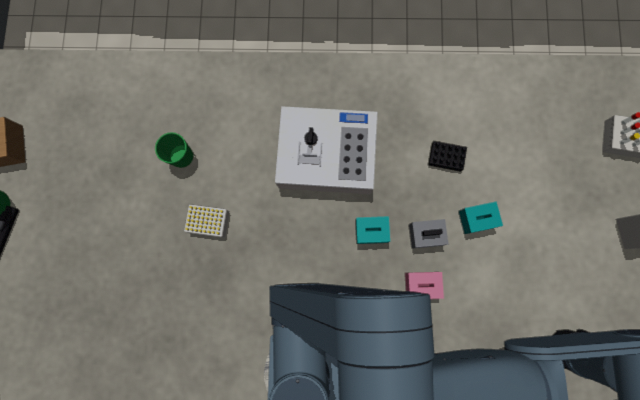

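View pics/side0.png

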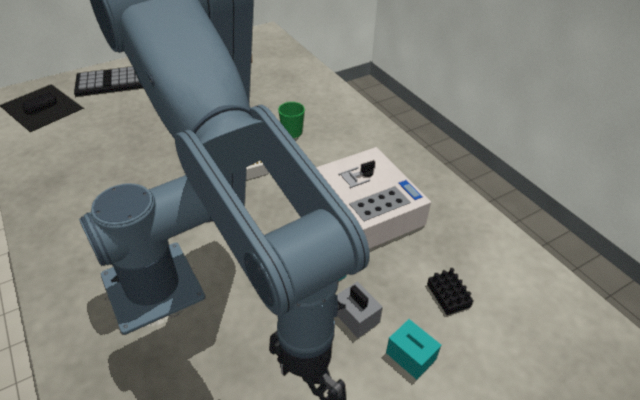

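The top view shows the photometer at about (328,147), with the knob near (311,137) and the shutter near (310,158). The grey stand with the plate is at about (430,233), and the teal and pink blocks are the look-alikes. I'll zoom in on both regions.

```bash
cat > h.py <<'E'
import numpy as np,cv2
from scipy.spatial.transform import Rotation as R
from workcell import r,cams
np.set_printoptions(precision=4,suppress=True)
def rot(q): return R.from_quat([q[1],q[2],q[3],q[0]])
def proj(n,P):
    i=cams.camera_info(n);c=rot(i["attitude"]).inv().apply(np.atleast_2d(P)-i["origin"])
    return (c/c[:,2:])@i["mtx"].T[:,:2]
def back(n,uv,z):
    i=cams.camera_info(n);uv=np.atleast_2d(uv).astype(float)
    d=rot(i["attitude"]).apply(np.c_[uv,np.ones(len(uv))]@np.linalg.inv(i["mtx"]).T)
    return i["origin"]+d*((z-i["origin"][2])/d[:,2:])
def local(xy,yaw,P):
    c,s=np.cos(yaw),np.sin(yaw);P=np.atleast_2d(P).astype(float);o=P.copy()
    o[:,0]=xy[0]+c*P[:,0]-s*P[:,1];o[:,1]=xy[1]+s*P[:,0]+c*P[:,1];return o
E
python3 - <<'E'
from h import *
im=cv2.imread("pics/top0.png")
a=cv2.resize(im[100:205,270:390],None,fx=5,fy=5,interpolation=cv2.INTER_CUBIC)
b=cv2.resize(im[205:260,405:455],None,fx=5,fy=5,interpolation=cv2.INTER_CUBIC)
o=np.zeros((525,600+0,3),np.uint8);o[:]=a
cv2.imwrite("pics/c1.png",o)
o=np.zeros((275,250,3),np.uint8);cv2.imwrite("pics/c2.png",np.vstack([np.hstack([b])]))
c=np.zeros((525,800,3),np.uint8);c[:,:600]=a;c[:220,600:]=cv2.resize(im[205:260,405:455],(200,220),interpolation=cv2.INTER_CUBIC)
cv2.imwrite("pics/c3.png",c)
E
```

```text
(no output)
```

View pics/c3.png

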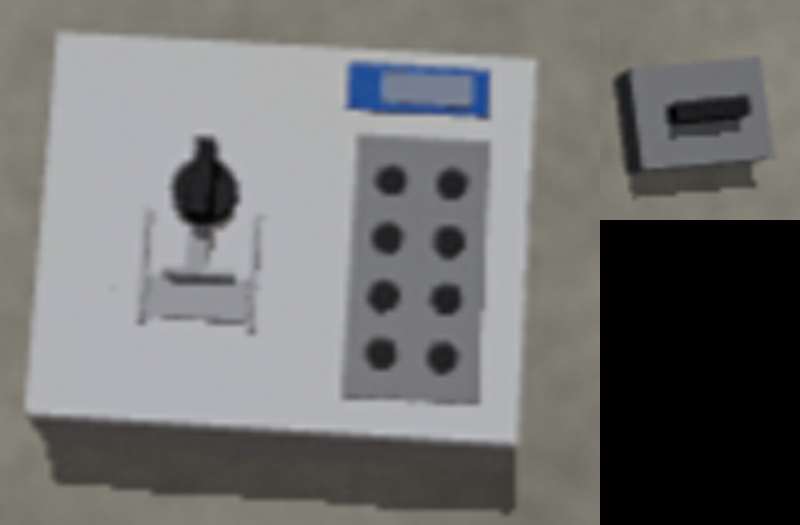

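Run:
```python
from h import *
from scipy.optimize import least_squares
def pix(p,s,o): return (np.array(p,float)+.5)/s-.5+np.array(o)
def fit(n,uv,L):
    f=lambda q:(proj(n,local(q[:2],q[2],L))-uv).ravel()
    g=back(n,uv,L[0][2]).mean(0)
    s=least_squares(f,[g[0],g[1],0]);return s.x,s.fun
uv=pix([(57,32),(537,59),(517,443),(26,413)],5,(270,100))
L=np.array([(.11,.135,.095),(.11,-.135,.095),(-.11,-.135,.095),(-.11,.135,.095)])
q,f=fit("top",uv,L);print("phot",q,f)
print("slot",local(q[:2],q[2],[-.04,.045,.095]),"knob",local(q[:2],q[2],[.02,.045,.121]))
print("knob chk px",(proj("top",local(q[:2],q[2],[[.02,.045,.134],[-.04,.045,.098]]))-[270,100])*5)
P=back("top",pix([(205,140)],5,(270,100)),.134);print("knob bar end",P)
uv=pix([(36,70),(160,58),(175,158),(40,170)],4,(405,205))
L=np.array([(.035,.045,.066),(.035,-.045,.066),(-.035,-.045,.066),(-.035,.045,.066)])
s,f=fit("top",uv,L);print("stand",s,f)
uv=pix([(68,102),(148,96),(150,118),(68,124)],4,(405,205))
print("grip",back("top",uv,.1), back("top",uv,.1).mean(0))
for c,n in(((328,147),"phot"),((174,150),"pot rim"),((206,221),"rack"),((448,156),"vial")): print(n,back("top",[c],.05))
```

```text
phot [ 0.6223 -0.0449 -0.0441] [ 0.2028  0.0536 -0.1788 -0.0577  0.0242  0.0308 -0.0455 -0.0215]
slot [[0.5843 0.0018 0.095 ]] knob [[ 0.6443 -0.0009  0.121 ]]
knob chk px [[200.1756 171.2134]
 [195.4589 295.7466]]
knob bar end [[ 0.663  -0.0019  0.134 ]]
stand [ 0.3898 -0.335   0.1007] [-1.1302 -0.4072  0.5137 -0.0035 -0.0969  0.4015  0.7059 -0.0035]
grip [[ 0.3941 -0.3044  0.1   ]
 [ 0.3993 -0.3575  0.1   ]
 [ 0.3846 -0.3585  0.1   ]
 [ 0.3794 -0.3042  0.1   ]] [ 0.3894 -0.3311  0.1   ]
phot [[ 0.6336 -0.0493  0.05  ]]
pot rim [[0.6174 0.3985 0.05  ]]
rack [[0.4119 0.2915 0.05  ]]
vial [[ 0.6126 -0.3924  0.05  ]]
```

Emit:
apply_moves:
  motion:
    - [0.034,-0.021,0,0,0,0,0.04]
    - [0.034,-0.021,0,0,0,0,0.04]
    - [0.034,-0.021,0,0,0,0,0.04]
    - [0.034,-0.021,0,0,0,0,0.04]
    - [0.034,-0.021,0,0,0,0,0.04]
    - [0.034,-0.021,0,0,0,0,0.04]
    - [0.034,-0.021,0,0,0,0,0.04]
    - [0.034,-0.021,0,0,0,0,0.04]
    - [0.034,-0.021,0,0,0,0,0.04]
    - [0.034,-0.021,0,0,0,0,0.04]
    - [0.034,-0.021,0,0,0,0,0.04]
    - [0.034,-0.021,0,0,0,0,0.04]
  force: 40

```text
time_s: 1.3
tool_pos: [0.4722, -0.1802, 0.2451]
tool_rot: [-0.0, 0.991, 0.131, -0.0]
force: [1.0, -0.9, 0.3]
width: 0.04
gripper_force: 0.0
```

Emit:
apply_moves:
  motion:
    - [0.034,-0.021,0,0,0,0,0.04]
    - [0.034,-0.021,0,0,0,0,0.04]
    - [0.034,-0.021,0,0,0,0,0.04]
    - [0.034,-0.021,0,0,0,0,0.04]
    - [0.034,-0.021,0,0,0,0,0.04]
    - [0.034,-0.021,0,0,0,0,0.04]
    - [0,0,0,0,0,-0.145,0.04]
    - [0,0,0,0,0,-0.145,0.04]
    - [0,0,0,0,0,-0.145,0.04]
    - [0,0,0,0,0,-0.145,0.04]
    - [0,0,0,0,0,-0.145,0.04]
    - [0,0,0,0,0,-0.145,0.04]

```text
time_s: 2.5
tool_pos: [0.6354, -0.007, 0.2446]
tool_rot: [-0.0, 0.842, 0.539, -0.001]
force: [-0.4, 0.5, -0.4]
width: 0.04
gripper_force: 0.0
```

Emit:
apply_moves:
  motion:
    - [0,0,0,0,0,-0.145,0.04]
    - [0,0,0,0,0,-0.145,0.04]
    - [0,0,0,0,0,-0.145,0.04]
    - [0,0,0,0,0,-0.145,0.04]
    - [0,0,0,0,0,-0.145,0.04]
    - [0,0,0,0,0,-0.145,0.04]
    - [0,0,0,0,0,-0.145,0.04]
    - [0,0,0,0,0,-0.145,0.04]
    - [0,0,0,0,0,-0.145,0.04]
    - [0,0,0,0,0,-0.145,0.04]
    - [0,0,0,0,0,-0.145,0.04]
    - [0,0,0,0,0,-0.145,0.04]

```text
time_s: 3.7
tool_pos: [0.6354, -0.007, 0.2446]
tool_rot: [-0.001, 0.131, 0.991, 0.0]
force: [-0.2, 0.4, -0.4]
width: 0.0401
gripper_force: 0.0
```

```bash
cat >> h.py <<'E'
def st():
    s=r.read_state();m=rot(s["tool_rot"]).as_matrix();y=np.arctan2(m[1,0],m[0,0])
    print("t",s["time_s"],"p",s["tool_pos"],"yaw %.4f"%y,"z",m[:,2],"F",s["force"],"w %.4f g %.1f"%(s["width"],s["gripper_force"]),"q6 %.2f"%s["joint_pos"][5]);return s,m
def go(t,yaw=None):
    s,m=st();d=m.T@(np.array(t)-s["tool_pos"]);print("tool shift",d)
    if yaw is not None:
        y=np.arctan2(m[1,0],m[0,0]);print("az",-((yaw-y+np.pi)%(2*np.pi)-np.pi))
E
python3 - <<'E'
from h import *
go([.644,-.001,.16],3.098)
E
```

```text
t 3.7 p [ 0.6354 -0.007   0.2446] yaw 2.8788 z [-0.0013  0.0003 -1.    ] F [-0.1549  0.3634 -0.4348] w 0.0401 g 0.0 q6 -1.49
tool shift [-0.0069  0.0081  0.0846]
az -0.21920526386286454
```

Emit:
apply_moves:
  motion:
    - [-0.007,0.009,0.02,0,0,0,0.04]
    - [0,0,0.03,0,0,-0.11,0.04]
    - [0,0,0.03,0,0,-0.11,0.04]
    - [0,0,0,0,0,0,0.04]
    - [0,0,0,0,0,0,0.04]

```text
time_s: 4.2
tool_pos: [0.6445, -0.0002, 0.165]
tool_rot: [-0.001, 0.026, 1.0, 0.0]
force: [0.7, 0.4, 0.5]
width: 0.0401
gripper_force: 0.0
```

Run:
```python
from h import *
go([.644,-.0015,.124],3.098)
uv=proj("side",[[.644,-.001,.13]])[0];print(uv)
im=cams.camera("side");t=cams.camera("top")
x,y=uv.astype(int)
a=cv2.resize(im[y-50:y+50,x-50:x+50],(400,400),interpolation=cv2.INTER_CUBIC)
b=cv2.resize(t[90:190,262:362],(400,400),interpolation=cv2.INTER_CUBIC)
cv2.imwrite("pics/d1.png",np.hstack([a,b]));print(x,y)
```

```text
t 4.2 p [ 0.6445 -0.0002  0.165 ] yaw 3.0899 z [-0.0018  0.0003 -1.    ] F [0.6747 0.4024 0.476 ] w 0.0401 g 0.0 q6 -1.69
tool shift [ 0.0004 -0.0013  0.041 ]
az -0.008114445056557784
[367.1323 164.3304]
367 164
```

View pics/d1.png

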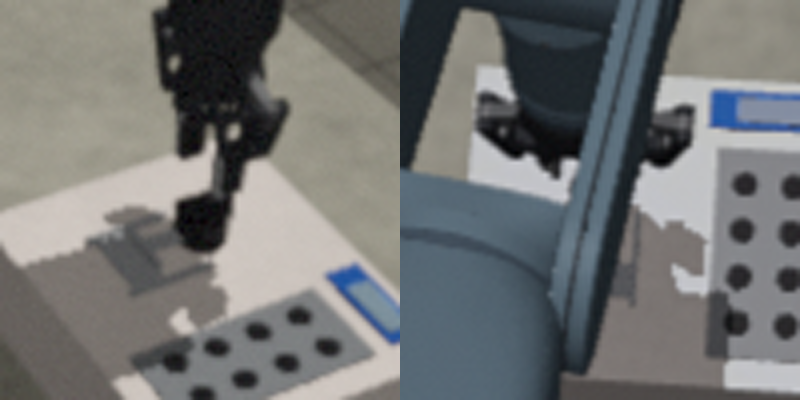

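The side crop (left half) shows the fingers above the black knob at about (200,220), with the knob between them. The top view is blocked by the arm. I'll go down, close, and check the force.

Emit:
apply_moves:
  motion:
    - [0,-0.001,0.014,0,0,0,0.04]
    - [0,0,0.014,0,0,0,0.04]
    - [0,0,0.012,0,0,0,0.04]
    - [0,0,0,0,0,0,0.04]
    - [0,0,0,0,0,0,0.005]
    - [0,0,0,0,0,0,0.005]
    - [0,0,0,0,0,0,0.005]
    - [0,0,0,0,0,0,0.005]
    - [0,0,0,0,0,0,0.005]
  force: 25

```text
time_s: 5.2
tool_pos: [0.645, -0.0006, 0.1257]
tool_rot: [0.0, 0.024, 1.0, 0.0]
force: [-0.0, 5.0, 1.2]
width: 0.0114
gripper_force: 30.1
```

Run:
```python
from h import *
s,m=st();print(s["wrist_torque"])
```

```text
t 5.2 p [ 0.645  -0.0006  0.1257] yaw 3.0930 z [ 0.0007  0.0009 -1.    ] F [-0.0439  4.9587  1.2227] w 0.0114 g 30.1 q6 -1.70
[ 0.7037 -0.0157 -0.1365]
```

Emit:
apply_moves:
  motion:
    - [0,0.001,0,0,0,0.06,0.005]
    - [0,0,0,0,0,0.12,0.005]
    - [0,0,0,0,0,0.12,0.005]
    - [0,0,0,0,0,0.12,0.005]
    - [0,0,0,0,0,0.12,0.005]
    - [0,0,0,0,0,0.12,0.005]
    - [0,0,0,0,0,0.12,0.005]

```text
time_s: 5.9
tool_pos: [0.6448, -0.0006, 0.1257]
tool_rot: [0.0, 0.405, 0.914, -0.0]
force: [-0.9, 1.9, 0.1]
width: 0.0112
gripper_force: 30.0
```

Emit:
apply_moves:
  motion:
    - [0,0,0,0,0,0.12,0.005]
    - [0,0,0,0,0,0.12,0.005]
    - [0,0,0,0,0,0.12,0.005]
    - [0,0,0,0,0,0.12,0.005]
    - [0,0,0,0,0,0.12,0.005]
    - [0,0,0,0,0,0.03,0.005]
    - [0,0,0,0,0,0,0.005]
    - [0,0,0,0,0,0,0.005]

```text
time_s: 6.7
tool_pos: [0.6447, -0.0006, 0.1257]
tool_rot: [0.0, 0.666, 0.746, -0.0]
force: [-1.0, 0.6, 1.9]
width: 0.0116
gripper_force: 30.4
```

Run:
```python
from h import *
s,m=st();print(s["wrist_torque"])
```

```text
t 6.7 p [ 0.6447 -0.0006  0.1257] yaw 1.6838 z [-0.0001 -0.0005 -1.    ] F [-0.9816  0.6236  1.8976] w 0.0116 g 30.4 q6 -0.29
[ 0.1288  0.3996 -0.064 ]
```

Emit:
apply_moves:
  motion:
    - [0,0,0,0,0,0,0.045]
    - [0,0,0,0,0,0,0.045]
    - [0,0,-0.02,0,0,0,0.045]
    - [0,0,-0.04,0,0,0,0.045]
    - [0,0,-0.04,0,0,0,0.045]

```text
time_s: 7.2
tool_pos: [0.6444, -0.0005, 0.2255]
tool_rot: [-0.001, 0.666, 0.746, -0.001]
force: [0.6, -0.2, 0.3]
width: 0.0454
gripper_force: 0.0
```

Emit:
apply_moves:
  motion:
    - [-0.025,-0.024,0,0,0,0,0.045]
    - [-0.025,-0.024,0,0,0,0,0.045]
    - [-0.025,-0.024,0,0,0,0,0.045]
    - [-0.025,-0.024,0,0,0,0,0.045]
    - [-0.025,-0.024,0,0,0,0,0.045]
    - [-0.025,-0.024,0,0,0,0,0.045]
    - [-0.025,-0.024,0,0,0,0,0.045]
    - [-0.025,-0.024,0,0,0,0,0.045]
    - [-0.025,-0.024,0,0,0,0,0.045]
    - [-0.025,-0.024,0,0,0,0,0.045]
    - [-0.025,-0.024,0,0,0,0,0.045]
    - [-0.025,-0.024,0,0,0,0,0.045]

```text
time_s: 8.4
tool_pos: [0.3912, -0.332, 0.2255]
tool_rot: [0.0, 0.666, 0.746, -0.0]
force: [-0.2, -0.1, -0.5]
width: 0.045
gripper_force: 0.0
```

Run:
```python
from h import *
go([.3895,-.332,.14],1.671)
im=cams.camera("side");t=cams.camera("top")
u=proj("side",[[.3895,-.332,.09]])[0].astype(int);print(u)
def c(i,x,y,h): return cv2.resize(i[y-h:y+h,x-h:x+h],(400,400),interpolation=cv2.INTER_CUBIC)
cv2.imwrite("pics/e1.png",np.hstack([c(t,312,150,40),c(im,u[0],u[1],50)]))
```

```text
t 8.4 p [ 0.3912 -0.332   0.2255] yaw 1.6831 z [ 0.0004 -0.001  -1.    ] F [-0.1613 -0.0765 -0.5292] w 0.0450 g 0.0 q6 -1.03
tool shift [ 0.0003 -0.0017  0.0855]
az 0.012054930939889186
[356 295]
```

View pics/e1.png

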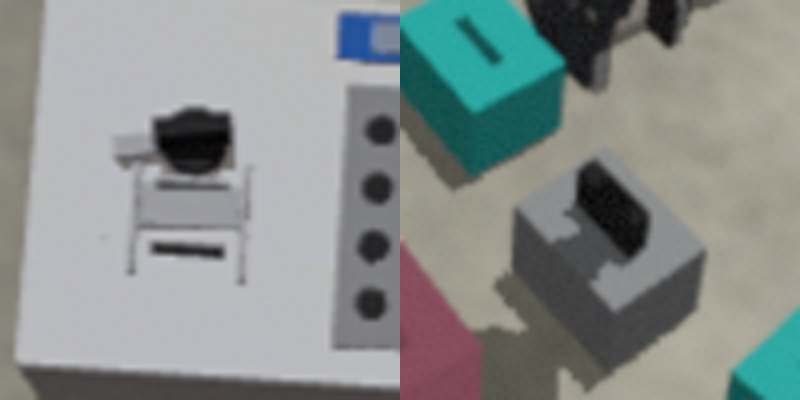

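The top crop shows the shutter open, the tongue turned aside, and the dark slot at about (187,250). The side crop shows the plate upright in the grey stand, with the black grip's top edge running from about (190,158) to (245,215). I'll check both points against the calibration.

Run:
```python
from h import *
e=cv2.imread("pics/e1.png")
m=cv2.inRange(e,(0,0,0),(75,75,75)); m[:,400:]=0
k=m[225:275,140:235];y,x=np.nonzero(k);c=np.array([x.mean()+140,y.mean()+225]);print(c,len(x))
print("slot",back("top",[(c+.5)/5-.5+[272,110]],.095), "pred px",(proj("top",[[.5845,.0019,.095]])-[272,110]+.5)*5-.5)
L=[(a,b,h) for h in(.1,.066) for a,b in((.007,.025),(.007,-.025),(-.007,-.025),(-.007,.025))]
S=[(a,b,.066) for a,b in((.035,.045),(.035,-.045),(-.035,-.045),(-.035,.045))]
f=lambda q,P:(proj("side",local(q[:2],q[2],P))-[356-50,295-50]+.5)*4-.5
q=[.3898,-.333,.1007]
print(f(q,L),f(q,S))
t=cv2.imread("pics/e1.png")[:,400:].copy()
for p,cl in((f(q,L),(0,0,255)),(f(q,S),(0,255,0))):
    for a in p: cv2.circle(t,tuple(int(v) for v in a),2,cl,-1)
cv2.imwrite("pics/e2.png",t)
```

```text
[187.5462 250.0756] 476
slot [[0.5838 0.0019 0.095 ]] pred px [[187.4951 248.8072]]
[[189.2178 157.9584]
 [246.1747 216.8075]
 [226.9871 229.2248]
 [170.2057 169.7561]
 [185.7536 193.0686]
 [241.4398 251.5646]
 [222.6282 263.9067]
 [167.1114 204.8075]] [[200.8096 147.7849]
 [301.6531 250.99  ]
 [207.2494 313.9823]
 [107.9308 205.3427]]
```

View pics/e2.png

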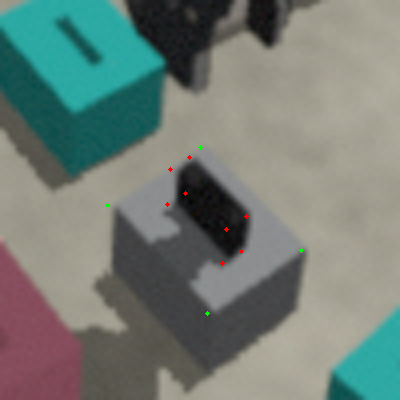

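The slot agrees with the calibration at (0.584, 0.002). The plate is within about 2 mm of the estimate, so I'll descend onto the grip.

Emit:
apply_moves:
  motion:
    - [-0.002,-0.001,0.04,0,0,0.012,0.045]
    - [0,0,0.04,0,0,0,0.045]
    - [0,0,0.03,0,0,0,0.045]
    - [0,0,0.018,0,0,0,0.045]
    - [0,0,0.01,0,0,0,0.045]
    - [0,0,0,0,0,0,0.045]

```text
time_s: 9.1
tool_pos: [0.3912, -0.3319, 0.0863]
tool_rot: [-0.001, 0.671, 0.742, 0.0]
force: [0.2, 0.1, 1.4]
width: 0.0453
gripper_force: 0.0
```

Emit:
apply_moves:
  motion:
    - [0,0,0,0,0,0,0.005]
    - [0,0,0,0,0,0,0.005]
    - [0,0,0,0,0,0,0.005]
    - [0,0,0,0,0,0,0.005]
    - [0,0,0,0,0,0,0.005]
  force: 30

```text
time_s: 9.6
tool_pos: [0.3921, -0.3334, 0.0886]
tool_rot: [0.001, 0.671, 0.742, -0.0]
force: [1.0, 0.9, 5.9]
width: 0.0133
gripper_force: 33.2
```

Run:
```python
from h import *
s,m=st();print(s["wrist_torque"])
```

```text
t 9.6 p [ 0.3921 -0.3334  0.0886] yaw 1.6708 z [ 0.0019 -0.0022 -1.    ] F [0.9873 0.8522 5.9164] w 0.0133 g 33.2 q6 -1.02
[ 0.0953 -0.092   0.0043]
```

Emit:
apply_moves:
  motion:
    - [0,0,-0.005,0,0,0,0.005]
    - [0,0,-0.015,0,0,0,0.005]
    - [0,0,-0.015,0,0,0,0.005]
    - [0,0,-0.02,0,0,0,0.005]
    - [0,0,-0.02,0,0,0,0.005]
    - [0,0,-0.02,0,0,0,0.005]
    - [0,0,-0.02,0,0,0,0.005]
    - [0,0,-0.02,0,0,0,0.005]
    - [0,0,-0.015,0,0,0,0.005]
    - [0,0,0,0,0,0,0.005]

```text
time_s: 10.6
tool_pos: [0.3919, -0.3335, 0.2395]
tool_rot: [0.002, 0.671, 0.742, -0.0]
force: [0.7, 0.5, -1.0]
width: 0.0132
gripper_force: 32.1
```

Run:
```python
from h import *
go([.5840,.0019,.24],1.527)
```

```text
t 10.6 p [ 0.3919 -0.3335  0.2395] yaw 1.6708 z [ 0.0024 -0.0034 -1.    ] F [ 0.7403  0.5283 -1.035 ] w 0.0132 g 32.1 q6 -1.02
tool shift [ 0.3146  0.2246 -0.0011]
az 0.14378240947411447
```

Emit:
apply_moves:
  motion:
    - [0.026,0.0187,0,0,0,0,0.005]
    - [0.026,0.0187,0,0,0,0,0.005]
    - [0.026,0.0187,0,0,0,0,0.005]
    - [0.026,0.0187,0,0,0,0,0.005]
    - [0.026,0.0187,0,0,0,0,0.005]
    - [0.026,0.0187,0,0,0,0,0.005]
    - [0.026,0.0187,0,0,0,0,0.005]
    - [0.026,0.0187,0,0,0,0,0.005]
    - [0.026,0.0187,0,0,0,0,0.005]
    - [0.026,0.0187,0,0,0,0,0.005]
    - [0.026,0.0187,0,0,0,0,0.005]
    - [0.026,0.0187,0,0,0,0,0.005]

```text
time_s: 11.8
tool_pos: [0.5833, 0.0015, 0.2359]
tool_rot: [-0.001, 0.671, 0.742, -0.001]
force: [0.4, 0.1, -1.5]
width: 0.0136
gripper_force: 32.1
```

Emit:
apply_moves:
  motion:
    - [0.002,0,0.01,0,0,0.07,0.005]
    - [0,0,0.01,0,0,0.074,0.005]
    - [0,0,0,0,0,0,0.005]
    - [0,0,0,0,0,0,0.005]
    - [0,0,0,0,0,0,0.005]

```text
time_s: 12.3
tool_pos: [0.5834, 0.0018, 0.2175]
tool_rot: [0.0, 0.722, 0.692, 0.0]
force: [0.5, 0.2, -1.7]
width: 0.0134
gripper_force: 32.1
```

Run:
```python
from h import *
go([.5840,.0019,.2],1.527)
im=cams.camera("side");cv2.imwrite("pics/f_side.png",im);cv2.imwrite("pics/f_top.png",cams.camera("top"))
s,m=st();p=s["tool_pos"]
# predicted plate corners with grip centre on TCP axis
gz=p[2]-.0886+.083;print("grip z",gz)
L=[(a,b,gz+h) for h,w in((.017,.025),(-.017,.025)) for a in(.007,-.007) for b in(w,-w)]+[(a,b,gz-.072) for a in(.00175,-.00175) for b in(.017,-.017)]
P=proj("side",local(p[:2],-.044,L));x,y=P.mean(0).astype(int);print(x,y)
h=30
a=cv2.resize(im[y-h:y+h,x-h:x+h],(600,600),interpolation=cv2.INTER_CUBIC)
for q in (P-[x-h,y-h]+.5)*10-.5: cv2.circle(a,tuple(int(v) for v in q),2,(0,0,255),-1)
cv2.imwrite("pics/f1.png",a)
```

```text
t 12.3 p [0.5834 0.0018 0.2175] yaw 1.5277 z [ 0.0001 -0.0001 -1.    ] F [ 0.5369  0.2254 -1.7097] w 0.0134 g 32.1 q6 -0.14
tool shift [0.0001 0.0006 0.0175]
az 0.0007346505901728584
t 12.4 p [0.5835 0.0018 0.2178] yaw 1.5271 z [ 0.0008 -0.0002 -1.    ] F [-0.569   0.2567 -1.3108] w 0.0135 g 32.1 q6 -0.14
grip z 0.21219492622607278
349 154
```

View pics/f1.png

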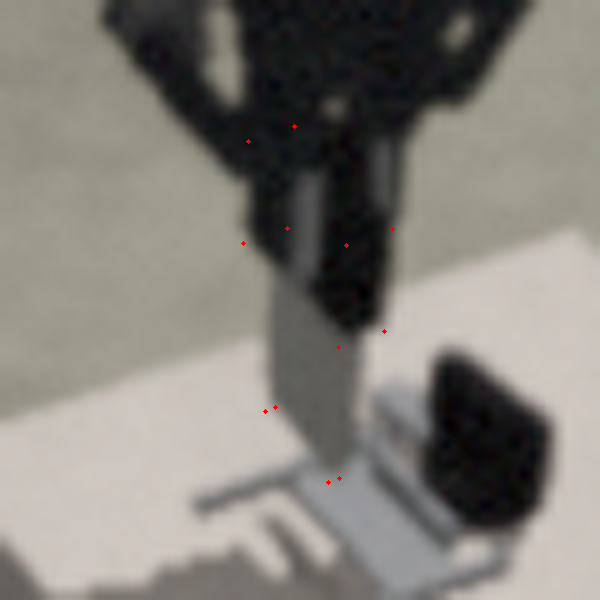

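The side crop shows the blade hanging upright over the open slot area, with its lower corners near (272,395) and (345,465). That is about 1 px from the prediction. I'll check the side camera's bias on photometer corners before descending.

Run:
```python
from h import *
im=cv2.imread("pics/f_side.png")
q=[.6223,-.0449,-.0441]
C=proj("side",local(q[:2],q[2],[(.11,.135,.095),(.11,-.135,.095),(-.11,-.135,.095)]));print("pred corners",C)
K=proj("side",local([.6447,-.0006],-.044-1.41,[(.022,.006,.134),(.022,-.006,.134),(-.022,-.006,.134),(-.022,.006,.134)]));print("knob bar in crop",(K-[319,124]+.5)*10-.5)
G=proj("side",local(q[:2],q[2],[(-.04,.075,.101),(-.04,.015,.101)]));print((G-[319,124]+.5)*10-.5)
print("corner crop",(C-[319,124]+.5)*10-.5)
c=im[120:270,310:460].copy();c=cv2.resize(c,None,fx=4,fy=4,interpolation=cv2.INTER_CUBIC)
for p in (C-[310,120]+.5)*4-.5: cv2.circle(c,tuple(int(v) for v in p),2,(0,0,255),-1)
cv2.imwrite("pics/f2.png",c)
```

```text
pred corners [[375.522  147.3721]
 [430.27   202.4757]
 [360.6682 230.5212]]
knob bar in crop [[556.9542 427.5744]
 [524.7156 444.3352]
 [420.379  363.2597]
 [452.446  347.092 ]]
[[242.7271 488.4163]
 [352.2703 614.296 ]]
corner crop [[ 569.7195  238.2205]
 [1117.2004  789.2574]
 [ 421.1825 1069.7123]]
```

View pics/f2.png

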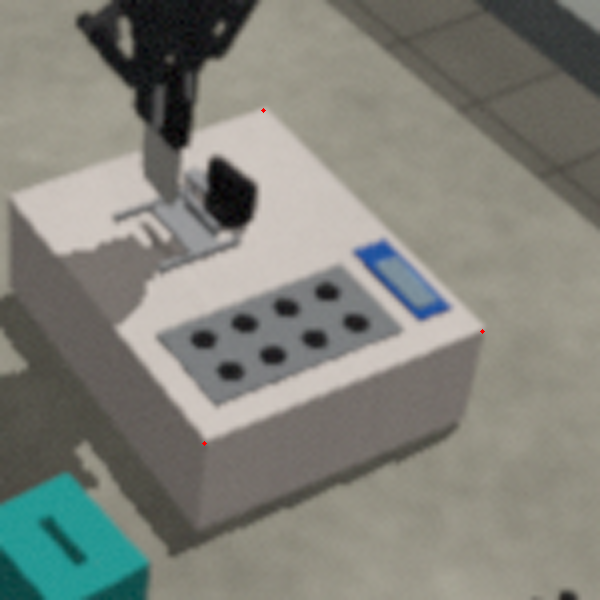

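The corners show the same bias as the blade, about (+9,−11) at 10x, so the plate is lined up with the slot to within about 1 mm. Descending slowly.

Emit:
apply_moves:
  motion:
    - [0,0.0008,0.012,0,0,0,0.005]
    - [0,0,0.012,0,0,0,0.005]
    - [0,0,0.01,0,0,0,0.005]
    - [0,0,0.005,0,0,0,0.005]
    - [0,0,0.005,0,0,0,0.005]
    - [0,0,0.004,0,0,0,0.005]
    - [0,0,0,0,0,0,0.005]

```text
time_s: 13.1
tool_pos: [0.5839, 0.0022, 0.1688]
tool_rot: [-0.0, 0.722, 0.691, -0.0]
force: [-0.0, -0.5, -0.7]
width: 0.0137
gripper_force: 32.1
```

Emit:
apply_moves:
  motion:
    - [0,0,0.003,0,0,0,0.005]
    - [0,0,0.003,0,0,0,0.005]
    - [0,0,0.003,0,0,0,0.005]
    - [0,0,0,0,0,0,0.005]

```text
time_s: 13.5
tool_pos: [0.5841, 0.0021, 0.16]
tool_rot: [-0.0, 0.722, 0.691, -0.0]
force: [0.4, 0.1, -0.6]
width: 0.0139
gripper_force: 32.1
```

Run:
```python
from h import *
s,m=st();print(s["wrist_torque"],"foot z",s["tool_pos"][2]-.0886+.083-.072)
```

```text
t 13.5 p [0.5841 0.0021 0.16  ] yaw 1.5268 z [-0.0002  0.     -1.    ] F [ 0.3824  0.1219 -0.611 ] w 0.0139 g 32.1 q6 -0.14
[-0.0889 -0.0118  0.0274] foot z 0.08235866098338769
```

Emit:
apply_moves:
  motion:
    - [0,0,0.003,0,0,0,0.005]
    - [0,0,0.003,0,0,0,0.005]
    - [0,0,0.002,0,0,0,0.005]
    - [0,0,0,0,0,0,0.005]

```text
time_s: 13.9
tool_pos: [0.5841, 0.0021, 0.1519]
tool_rot: [-0.0, 0.722, 0.691, -0.0]
force: [0.4, -0.1, -1.5]
width: 0.0135
gripper_force: 32.1
```

Emit:
apply_moves:
  motion:
    - [0,0,0.003,0,0,0,0.005]
    - [0,0,0.003,0,0,0,0.005]
    - [0,0,0.003,0,0,0,0.005]
    - [0,0,0.003,0,0,0,0.005]
    - [0,0,0.002,0,0,0,0.005]
    - [0,0,0,0,0,0,0.005]
    - [0,0,0,0,0,0,0.005]

```text
time_s: 14.6
tool_pos: [0.5841, 0.0021, 0.1383]
tool_rot: [-0.0, 0.722, 0.691, -0.0]
force: [-0.2, -0.4, -1.1]
width: 0.0136
gripper_force: 32.1
```

Run:
```python
from h import *
s,m=st();print(s["wrist_torque"],"foot z",s["tool_pos"][2]-.0886+.083-.072)
im=cams.camera("side");t=cams.camera("top");s,m=st()
cv2.imwrite("pics/g1.png",np.hstack([cv2.resize(im[124:204,310:410],(400,320),interpolation=cv2.INTER_CUBIC),cv2.resize(t[100:180,262:362],(400,320),interpolation=cv2.INTER_CUBIC)]))
```

```text
t 14.6 p [0.5841 0.0021 0.1383] yaw 1.5268 z [-0.0002 -0.     -1.    ] F [-0.2167 -0.4061 -1.1017] w 0.0136 g 32.1 q6 -0.14
[ 0.012   0.0125 -0.0077] foot z 0.06067437653185982
t 14.7 p [0.5841 0.0021 0.1384] yaw 1.5268 z [ 0. -0. -1.] F [ 0.8862  0.9409 -1.6034] w 0.0136 g 32.1 q6 -0.14
```

View pics/g1.png

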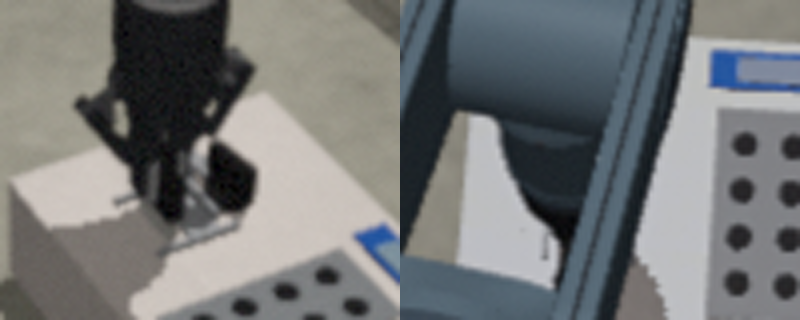

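The side crop shows the blade down in the slot at about (165,205), the grip just above the housing, and the shutter still open. There is no contact force and the estimated depth is about 34 mm. Handing in.

```bash
python3 -c "
from workcell import ticket
print(ticket.close_job())"
```

```text
the job is handed in; nothing more can be done
None
```

I turned the knob about 1.4 rad and the shutter opened; the check plate is now held upright at rest in the slot, about 34 mm deep by estimate with almost no contact force, and I handed the job in at about 14.7 s (the hand-in returned no verdict).

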